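Check plate onto the pharmacy scale

TASK

Do the scale's daily check: gently press on the steel check plate and slide it out of its pocket until it overhangs the stand's front edge by a good third of its length, still lying flat, then pinch it by its long edges where it overhangs and lift it off. Lay it flat on the scale's green pan, between the end lips, centred and square with the pan, and let go. Do not bear down hard on the plate or the pan, do not drop the plate, and leave the other things on the counter where they are.

Things in the scene. Friction and masses are not known exactly. Their poses are not given: they have to be found in the camera images.
- plate: steel check plate 120 (its x) x 60 (y) x 3 mm thick, yellow stripe across the middle, about 110 to 220 g; origin: centre of its underside, z up. It starts flat in the stand's pocket, x along the stand's x, front end about 12 mm behind the open edge. It slides on the floor more easily than under a rubber fingertip, but follows only while pressed with about 12 to 17 N; under 10 N the finger slips, and a millimetre or two too deep is too hard.
- stand: fixed white stand 200 (x) x 100 (y) x 60 mm high, raised 0 to 8 mm on levelling feet; origin: centre of its underside, z up; front (-x) roughly toward the robot. Its top has a black-floored pocket 64 mm wide, open at the front. Blue rails (18 mm) beside and deck behind are 3 mm above the floor, flush with the plate: no finger fits beside or behind the plate.
- stand_edge (a point): middle of the pocket's open front edge at floor height, 60 mm above the stand's underside and 100 mm ahead (-x) of the stand's centre; axes as the stand: -x points out over the edge. Before it is free space down to the counter (only a drawer knob 12 mm long, 24 to 36 mm above the underside). A plate pushed out by more than half its length tips off.
- pocket_back (a point): middle of the pocket's rear wall at floor height, 136 mm behind (+x) the front edge; axes as the stand. Near the pocket's front, two red sprung catches (r 5 mm, flush with the rails) stand in the way of the plate's front corners; a pull of about 3 N passes them, then they only rub. The pocket floor is cushioned: 1 mm per 30 N.
- scale: fixed white counter scale 200 (x) x 170 (y) mm, body 45 mm high; origin: centre of its underside on the counter, z up, front with display at -x, roughly toward the robot
- pan_seat (a point): centre of the top of the scale's green pan, 80 mm above the counter; axes as the scale. The pan: 132 mm along x, 44 mm along y, 4 mm thick, with a lip 3 mm thick and 6 mm high across each end, 126 mm between lips. The plate lies between the lips, sticking out 8 mm past both long sides. 31 mm free below the pan. It is sprung: gives 1 mm per 4 N, at most 4 mm.
- brass_weight: knobbed brass check weight, 28 mm across, 32 mm tall, standing on the stand's blue rear deck; origin: centre of its underside; z up. Leave it alone.
- amber_vial: amber pill vial, 36 mm across, 70 mm tall, standing on the counter beside the scale, at its +y side; origin: centre of its underside; z up. Leave it alone.
- white_bottle: white tablet bottle with blue cap, 52 mm across, 95 mm tall, on the counter; origin: centre of its underside; z up. Leave it alone.
- carton_blue: blue medicine carton, 50 x 90 x 45 mm high; origin: centre of its underside. Leave it alone.
- carton_white: white medicine carton, 45 x 110 x 60 mm high; origin: centre of its underside. Leave it alone.
- spatula: spatula, 190 mm long, lying on the counter; handle to its -x. Leave it alone.
- tall_bottle: tall amber bottle, 60 mm across, 140 mm tall; origin: centre of its underside; z up. Leave it alone.
Mind the look-alikes: they are no part of the job. Of the things like the plate, leave any that is red or turquoise; of the rest the smaller one is meant.

How it is judged:
On the way, in this order (a step that is already met when the one before it is completed fails the run):
1. the plate lies flat and overhangs the stand's front edge by at least 30 mm (x of plate in the frame of stand_edge below 0.03 m and angle between plate's own z axis and vertical below 0.05 rad and z of plate in the frame of stand_edge between -0.003 and 0.003 m), for 0.2 s.
2. the fingers hold the plate, lifted at least 15 mm off the pocket (z of plate in the frame of stand_edge above 0.015 m and contact force between the fingers and plate above 1 N), for 0.1 s.
At the end, for the whole second after the job is handed in: the plate lies at rest on the scale's pan between its lips, yellow stripe up, flat within 2 degrees, centred within 5 mm along and 8 mm across, square within 0.1 rad, and let go (x of plate in the frame of pan_seat between -0.005 and 0.005 m and y of plate in the frame of pan_seat between -0.008 and 0.008 m and z of plate in the frame of pan_seat between -0.003 and 0.003 m and angle between the x axis of plate and the x axis of scale, either way round below 0.1 rad and angle between plate's own z axis and vertical below 0.035 rad and linear speed of plate below 0.02 m/s); the robot touches nothing.
It fails at once if the plate is pressed or driven against the stand with more than 22 N (contact force between plate and stand above 22 N).
It fails at once if the plate is pressed on the scale with more than 22 N (contact force between plate and scale above 22 N).
It fails at once if the plate is dropped (its centre sinks more than 20 mm below the pocket floor) (height (world z) of plate below 0.04 m).
It fails at once if one of the bystanders (brass weight, vial, bottles, cartons, spatula) is moved more than 20 mm (distance of any of brass_weight, amber_vial, white_bottle, carton_blue, carton_white, spatula, tall_bottle from where it was at the start of the episode above 0.02 m).
It also fails if it takes over 72 s, if anything falls off the work surface, if the arm or the gripper's body presses on something with over 40 N, if the wrist force passes 120 N, or if a joint passes its speed limit or range.

ROBOT

A 6-joint arm with a two-finger parallel gripper is mounted at the origin on the work surface. World frame = base frame: x ahead of the robot, y to its left, z up, the work surface at z = 0. Lengths are in m, angles in rad, forces in N, time in s.
With the tool pointing down it reaches from about 0.25 to 0.775 m from the base axis. Payload 4 kg.
Tool frame: the origin (TCP) lies on the centre line of the jaws, within the pads' length; the fingertips stand 17 mm ahead of it and the grasp point (between the pads) lies 2 mm behind it; z points along the fingers, y is the line along which they close (so a half turn about z gives the same grasp; the last joint's range is limited). The gripper opens to 94 mm and grips with 3 to 60 N. Pads are 16 mm wide; open, the fingers measure 119 mm over their backs; the gripper's body (75 mm by 177 mm) begins 78 mm behind the grasp point.
Start: joints at [1.043, 0.087, 1.371, -0, 1.684, -0.103], TCP at [0.227, 0.501, 0.223] pointing down, gripper open.
Joint ranges: [-3.1, 3.1], [-0.76, 2.03], [0.27, 2.55], [-1.08, 4.22], [0.17, 2.65], [-2.57, 2.57]. Speed limits (rad/s): [2.79, 2.79, 3.14, 3.14, 3.14, 3.14].

INTERFACE

Orientations are given as [roll, pitch, yaw] about the fixed x, y, z axes, in that order (R = Rz(yaw) Ry(pitch) Rx(roll)).
In Python, from bench import robot gives the robot as it stands.
- The arm moves only by the tool servo_tool, never from a script. Its argument "plan" is a list of rows, each a list of 7 numbers: the shift along the tool's x, y, z normalised to -1 to 1, where 1 is 0.1 m, then the turn, a rotation vector about the tool's x, y, z normalised to -1 to 1, where 1 is pi/2 rad, then the finger opening in mm, from 0 to 94. In form: [[x, y, z, ax, ay, az, gripper], ...]. A call has 1 to 12 rows; each row is the pose to reach, as a shift and turn from the pose commanded when the call began, along the tool's axes at that moment; what a row does not reach only later rows make up. A row lasts 1/12 s, in which the tool goes at most 41.7 mm and 7.16 degrees, less where a joint would pass 70% of its speed; a pose out of reach is approached as far as the arm can. A call with a number of a shift or a turn outside -1 to 1 is refused whole. A call with a gripper value outside its range is refused whole. The fingers move at their own pace and stop on an object; the grip force is fixed at half the most. Time passes only in rows, so rows that repeat a pose let the fingers close. It gives the time, the measured TCP pose, the force, the opening and the grip force at its end, in the units of the state.
- robot.get_obs(): the state, without advancing time (a new reading comes with each control period).
- robot.snapshot(name): name is "scene" or "top" or "wrist"; returns the picture (480x640x3 uint8, red, green, blue); there is no depth.
- robot.camera_params(name): a dict with "camera_matrix" (3x3 intrinsics, pixels), "rvec" (rotation vector, rad) and "tvec" (3), from world to camera coordinates, as OpenCV has them; the wrist camera has in their place "tool_from_camera" (4x4, takes a point from camera to tool coordinates, whose origin is the TCP and whose axes are the flange's). Camera axes: x right, y down, z forward; pixel columns grow to the right and rows downward; lengths in m; the calibration is good to about 2 mm. The wrist camera is an equidistant fisheye: a pixel r from the principal point sees the ray r / f radians off the axis. A picture is of the moment at which its call begins: read the wrist's pose just before it. camera_params takes no time and is no camera call.
- robot.close_job(): hands the job in; it is judged then, once.
Trained networks look in the newest picture that a camera, given by its name, has taken for a name from the list of things; names that differ only in an ending like _2 or _b are one class to them, and where a whole thing is asked for, a point or a joint stands for the part that bears it (a point fixed in the world has none). Each returns a list of dicts, best first, with "conf" (0 to 1); they miss things now and then, are a little off and sometimes report something else, mostly with a low value. They report only what shows in the picture. A call takes as long as a camera call. They do not tell look-alikes from the thing itself.
- robot.find_in(thing, camera): "extent" ([centre column, centre row, width, height] in pixels, round what is visible of it).
The state is a dict: "time": time; "joint_positions": joint angles; "qvel": joint speeds; "joint_torque": joint torques, N m; "tool_pos": TCP position; "ee_rot": TCP orientation; "wrist_force": force on the tool from outside, world axes, zero at the start; "wrist_torque": the same for the moment, N m; "width": finger opening in m; "finger_force": force on a finger pad.
Only numpy, scipy, OpenCV 4.12 (cv2) and the standard library are available. Lean on these libraries where they do the work, as an engineer would, in place of code of your own. Each camera call takes 0.05 s, during which the arm holds its last target. There are 200 camera calls.

## Working session

There is one attempt and no reset: what is moved stays moved. The work goes in short steps, Python scripts to look and compute and a tool call to move; the robot and the scene stay as the last step left them, time stands still between calls to the robot, and variables do not carry over. Pictures are saved under pics/ and viewed, at most 10 in all, crops included, and the job is handed in when it is done.

Besides the shell and the picture viewer there is one more tool, called after "Request:" by a JSON object that holds its "fn" and its "kwargs", one argument or row to a line. servo_tool: Moves the arm, as the interface text tells. Scaled input: -1 to 1 covers 0.1 m each way for a shift and pi/2 rad each way for a turn. Its arguments: {"type":"object","properties":{"plan":{"type":"array","items":{"type":"array","items":{"type":"number"}}}},"required":["plan"]}

```bash
mkdir -p pics
cat > h.py <<'E'
import numpy as np, cv2
from bench import robot
from scipy.spatial.transform import Rotation as R
def snap(n,f):
    im=robot.snapshot(n); cv2.imwrite('pics/'+f,im[:,:,::-1]); return im
def ray(n,uv):
    c=robot.camera_params(n); K=np.array(c['camera_matrix']); Rm=cv2.Rodrigues(np.array(c['rvec'],float))[0]; t=np.array(c['tvec']).ravel()
    d=Rm.T@np.linalg.inv(K)@np.array([uv[0],uv[1],1.]); return -Rm.T@t,d
def onz(n,uv,z):
    o,d=ray(n,uv); return o+d*(z-o[2])/d[2]
def proj(n,P):
    c=robot.camera_params(n); return cv2.projectPoints(np.array(P,float).reshape(-1,1,3),np.array(c['rvec'],float),np.array(c['tvec'],float),np.array(c['camera_matrix']),None)[0].reshape(-1,2)
E
python3 - <<'E'
from h import *
import numpy as np
print({k:np.round(v,3) for k,v in robot.get_obs().items()})
for n in ['top','scene']:
    snap(n,n+'0.png'); print(robot.camera_params(n))
    for t in ['plate','stand','scale']:
        print(n,t,[(np.round(d['extent']),round(d['conf'],2)) for d in robot.find_in(t,n)])
print(robot.camera_params('wrist'))
E
```

```text
{'time': np.float64(0.0), 'joint_positions': array([ 1.043,  0.088,  1.372, -0.   ,  1.684, -0.103]), 'qvel': array([ 0.   ,  0.001,  0.   , -0.   , -0.001, -0.001]), 'joint_torque': array([ 1.0000e-03, -3.4019e+01, -3.0243e+01,  7.2000e-02,  3.3000e-02,
       -0.0000e+00]), 'tool_pos': array([0.226, 0.501, 0.221]), 'ee_rot': array([-3.139, -0.   ,  2.717]), 'wrist_force': array([ 0.223,  0.796, -0.802]), 'wrist_torque': array([ 0.033, -0.034, -0.022]), 'finger_force': np.float64(0.0), 'width': np.float64(0.094)}
{'camera_matrix': array([[549.95723905,   0.        , 317.17149606],
       [  0.        , 549.95723905, 237.16324578],
       [  0.        ,   0.        ,   1.        ]]), 'rvec': array([ 2.13925796, -2.20211712,  0.06387896]), 'tvec': array([0.02667925, 0.56778501, 1.25916676])}
top plate [(array([329., 283.,  52.,  37.]), 0.97), (array([399., 239.,  28.,  56.]), 0.7), (array([390., 347.,  77.,  53.]), 0.68), (array([395., 134.,  72.,  75.]), 0.64)]
top stand [(array([398., 229.,  51.,  96.]), 0.74)]
top scale [(array([239., 217.,  97., 104.]), 0.81), (array([397., 227., 
[... 466 characters left out ...]
,  37.]), 0.61), (array([506., 250.,  56.,  32.]), 0.51)]
scene stand [(array([254., 250.,  54.,  82.]), 0.56)]
scene scale [(array([408., 254., 103.,  85.]), 0.91)]
{'camera_matrix': array([[371.64829954,   0.        , 320.51480652],
       [  0.        , 371.64829954, 240.67675645],
       [  0.        ,   0.        ,   1.        ]]), 'tool_from_camera': array([[ 6.32082042e-04, -9.70145686e-01, -2.42522057e-01,
         7.09460998e-02],
       [ 9.99998757e-01,  9.63593660e-04, -1.24831935e-03,
         4.10485108e-04],
       [ 1.44474435e-03, -2.42520967e-01,  9.70145089e-01,
        -1.61886020e-01],
       [ 0.00000000e+00,  0.00000000e+00,  0.00000000e+00,
         1.00000000e+00]])}
```

View pics/top0.png

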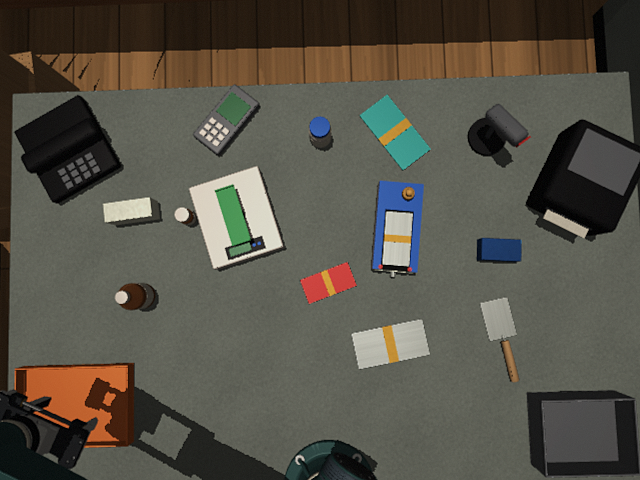

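View pics/scene0.png

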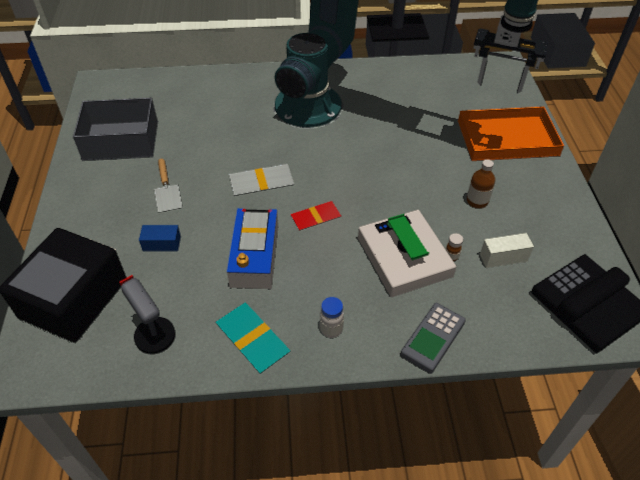

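Plate look-alikes in top view: red (329,283), turquoise (395,132), large silver (390,344), and the silver in the stand pocket (398,239). The one in the pocket is smaller and silver, so I choose that. Next I'll crop it and get rough positions.

Run:
```python
from h import *
im=cv2.imread('pics/top0.png')
c=im[170:290,180:440]; cv2.imwrite('pics/crop0.png',cv2.resize(c,None,fx=3,fy=3,interpolation=cv2.INTER_CUBIC))
hsv=cv2.cvtColor(im,cv2.COLOR_BGR2HSV)
def rect(lo,hi,box):
    m=cv2.inRange(hsv,lo,hi); k=np.zeros_like(m); x0,y0,x1,y1=box; k[y0:y1,x0:x1]=m[y0:y1,x0:x1]
    return cv2.minAreaRect(cv2.findNonZero(k))
for nm,lo,hi,b,z in [('blue',(105,120,60),(125,255,255),(360,170,440,290),.067),('green',(55,100,60),(75,255,255),(205,175,255,237),.08)]:
    r=rect(lo,hi,b); print(nm,r); P=[onz('top',p,z)[:2] for p in cv2.boxPoints(r)]; print(np.round(P,4), np.round(onz('top',r[0],z),4))
for nm,uv,z in [('plate',(398,239),.067),('bigsilver',(390,344),0),('vial',(184,215),.07),('wbottle',(320,127),.095),('weight',(408,193),.1)]: print(nm,np.round(onz('top',uv,z),3))
```

```text
blue ((397.82037353515625, 226.24562072753906), (44.89656066894531, 88.6368179321289), 4.573921203613281)
[[ 0.4906 -0.111 ]
 [ 0.6897 -0.1341]
 [ 0.6783 -0.2346]
 [ 0.4798 -0.2103]] [ 0.584  -0.1725  0.067 ]
green ((232.14111328125, 212.90647888183594), (54.2178955078125, 19.436603546142578), 72.4075698852539)
[[0.6771 0.2368]
 [0.6891 0.1947]
 [0.5713 0.1599]
 [0.5594 0.2016]] [0.624  0.1982 0.08  ]
plate [ 0.555 -0.172  0.067]
bigsilver [ 0.315 -0.152  0.   ]
vial [0.624 0.309 0.07 ]
wbottle [ 0.809 -0.004  0.095]
weight [ 0.653 -0.193  0.1  ]
```

View pics/crop0.png

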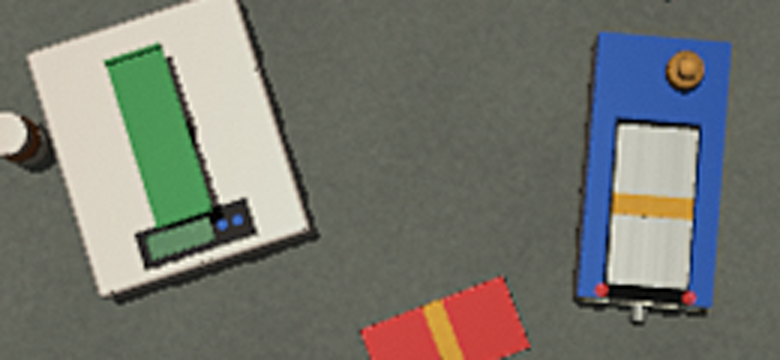

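The crop shows the silver plate with its yellow stripe (crop 652,205) in the blue stand's pocket, red catches at the front (603,290; 689,298), and brass weight on the rear deck. So the choice holds. I'll move the wrist camera in front of the stand.

Request:
{"fn": "servo_tool", "kwargs": {
  "plan": [
    [-1,-1,-0.8,0,0,0,60],
    [-1,-1,-0.8,0,0,0,60],
    [-1,-1,-0.8,0,0,0,60],
    [-1,-1,-0.8,0,0,0,60],
    [-1,-1,-0.8,0,0,0,60]
  ]
}}

```text
time: 0.82
tool_pos: [0.2791, 0.366, 0.308]
ee_rot: [3.134, 0.005, 2.711]
wrist_force: [0.8, 0.8, 0.2]
width: 0.0641
finger_force: 0.0
```

Request:
{"fn": "servo_tool", "kwargs": {
  "plan": [
    [-1,-1,0,0,0,0,0],
    [-1,-1,0,0,0,0,0],
    [-1,-1,0,0,0,0,0],
    [-1,-1,0,0,0,0,0]
  ]
}}

```text
time: 1.15
tool_pos: [0.3272, 0.2336, 0.3022]
ee_rot: [-3.141, 0.001, 2.714]
wrist_force: [0.6, 0.3, 0.9]
width: 0.0373
finger_force: 0.0
```

Request:
{"fn": "servo_tool", "kwargs": {
  "plan": [
    [-1,0.45,0,0,0,-0.2,0],
    [-1,0.45,0,0,0,-0.2,0],
    [-1,0.45,0,0,0,-0.2,0],
    [-1,0.45,0,0,0,-0.2,0],
    [-1,0.45,0,0,0,-0.2,0]
  ]
}}

```text
time: 1.57
tool_pos: [0.4367, 0.2364, 0.3008]
ee_rot: [-3.14, -0.003, 3.029]
wrist_force: [-0.7, 0.1, -0.8]
width: 0.0039
finger_force: 0.0
```

```bash
cat >> h.py <<'E'
def wpose(o=None):
    o=o or robot.get_obs(); T=np.eye(4); T[:3,:3]=R.from_euler('xyz',o['ee_rot']).as_matrix(); T[:3,3]=o['tool_pos']
    return T@np.array(robot.camera_params('wrist')['tool_from_camera'])
def wonz(uv,z,T):
    K=np.array(robot.camera_params('wrist')['camera_matrix']); a=np.array([(uv[0]-K[0,2])/K[0,0],(uv[1]-K[1,2])/K[1,1]]); r=np.hypot(*a)
    d=T[:3,:3]@np.array([*(a/r*np.sin(r)),np.cos(r)]); return T[:3,3]+d*(z-T[2,3])/d[2]
def wproj(P,T):
    K=np.array(robot.camera_params('wrist')['camera_matrix']); p=(np.asarray(P)-T[:3,3])@T[:3,:3]; h=np.hypot(p[:,0],p[:,1]); r=np.arctan2(h,p[:,2])
    return np.c_[K[0,2]+K[0,0]*r*p[:,0]/h,K[1,2]+K[1,1]*r*p[:,1]/h]
E
python3 - <<'E'
from h import *
o=robot.get_obs(); T=wpose(o); snap('wrist','w_scale.png'); np.save('T_scale.npy',T); print(np.round(o['tool_pos'],4),np.round(o['ee_rot'],4),np.abs(o['qvel']).max())
E
```

```text
[0.4367 0.2364 0.3008] [-3.1405 -0.0033  3.0292] 0.04972133596247186
```

View pics/w_scale.png

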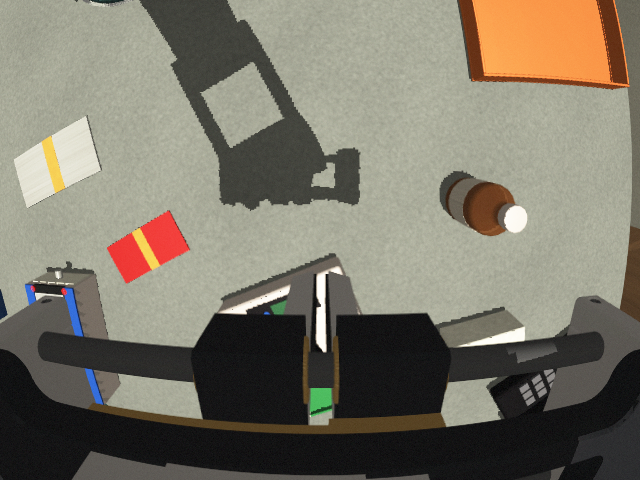

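The gripper hides the scale here: image bottom is forward, and things show only above row 300 or so. I'll go further forward and to the side.

Request:
{"fn": "servo_tool", "kwargs": {
  "plan": [
    [-1,-0.34,0,0,0,0,0],
    [-1,-0.34,0,0,0,0,0],
    [-1,-0.34,0,0,0,0,0],
    [-1,-0.34,0,0,0,0,0]
  ]
}}

```text
time: 1.95
tool_pos: [0.5335, 0.1901, 0.3013]
ee_rot: [-3.14, -0.0, 3.028]
wrist_force: [-1.2, -0.4, -0.3]
width: 0.0004
finger_force: 0.0
```

Request:
{"fn": "servo_tool", "kwargs": {
  "plan": [
    [-1,-0.34,0,0,0,0,0],
    [-1,-0.34,0,0,0,0,0],
    [-1,-0.34,0,0,0,0,0],
    [-1,-0.34,0,0,0,0,0],
    [-1,-0.34,0,0,0,0,0],
    [-1,-0.34,0,0,0,0,0]
  ]
}}

```text
time: 2.45
tool_pos: [0.6259, 0.148, 0.3034]
ee_rot: [3.141, 0.0, 3.032]
wrist_force: [0.2, -0.8, 1.0]
width: 0.0003
finger_force: 0.0
```

Run:
```python
from h import *
o=robot.get_obs(); T=wpose(o); snap('wrist','w_scale2.png'); np.save('T_scale.npy',T); print(np.round(o['tool_pos'],4),np.round(o['ee_rot'],4),np.abs(o['qvel']).max())
```

```text
[0.6259 0.148  0.3034] [3.1407e+00 1.0000e-04 3.0325e+00] 0.016051273955150932
```

View pics/w_scale2.png

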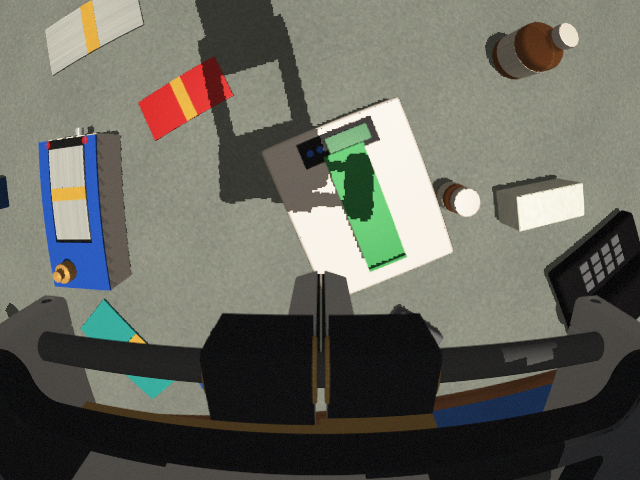

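The view is clear. Pan corners are about (328,150), (366,142), (406,255), (369,270). Stand corners are about (39,143), (115,133), (109,290), (53,288), and the plate's stripe is at (69,193). Next I'll fit poses.

```bash
cat > fit.py <<'E'
from h import *
from scipy.optimize import least_squares
T=np.load('T_scale.npy')
def rects(fn,cam,items):
    im=cv2.imread('pics/'+fn); hsv=cv2.cvtColor(im,cv2.COLOR_BGR2HSV); out={}
    for nm,lo,hi,b,z in items:
        m=cv2.inRange(hsv,lo,hi); k=np.zeros_like(m); x0,y0,x1,y1=b; k[y0:y1,x0:x1]=m[y0:y1,x0:x1]
        n,l,s,c=cv2.connectedComponentsWithStats(cv2.morphologyEx(k,cv2.MORPH_CLOSE,np.ones((3,3)))); k=(l==1+np.argmax(s[1:,4]))
        ys,xs=np.nonzero(k)
        P=np.array([(wonz((u,v),z,T) if cam=='wrist' else onz('top',(u,v),z))[:2] for u,v in zip(xs,ys)])
        r=cv2.minAreaRect((P*1000).astype(np.float32)); print(cam,nm,len(xs),[np.round(q,1) for q in r]); print(np.round(cv2.boxPoints(r),1).tolist())
B=((105,120,40),(125,255,255)); G=((50,90,40),(75,255,255))
for z in (.063,.067,.071):
    rects('w_scale2.png','wrist',[('blue',*B,(20,110,125,300),z),('plateish',(0,0,110),(40,255,255),(48,140,92,242),z)])
    rects('top0.png','top',[('blue',*B,(360,170,440,290),z),('plateish',(0,0,110),(40,255,255),(380,209,415,268),z)])
rects('w_scale2.png','wrist',[('pan',*G,(320,150,420,280),.08)])
rects('top0.png','top',[('pan',*G,(205,175,255,234),.08)])
for p,z in [((262,152),.045),((398,98),.045),((452,250),.045)]: print(np.round(wonz(p,z,T)*1000,1))
E
python3 fit.py
```

```text
Traceback (most recent call last):
  File "fit.py", line 14, in <module>
    rects('w_scale2.png','wrist',[('blue',*B,(20,110,125,300),z),('plateish',(0,0,110),(40,255,255),(48,140,92,242),z)])
    ~~~~~^^^^^^^^^^^^^^^^^^^^^^^^^^^^^^^^^^^^^^^^^^^^^^^^^^^^^^^^^^^^^^^^^^^^^^^^^^^^^^^^^^^^^^^^^^^^^^^^^^^^^^^^^^^^^^^
  File "fit.py", line 10, in rects
    P=np.array([(wonz((u,v),z,T) if cam=='wrist' else onz('top',(u,v),z))[:2] for u,v in zip(xs,ys)])
                 ~~~~^^^^^^^^^^^
  File "h.py", line 17, in wonz
    K=np.array(robot.camera_params('wrist')['camera_matrix']); a=np.array([(uv[0]-K[0,2])/K[0,0],(uv[1]-K[1,2])/K[1,1]]); r=np.hypot(*a)
               ~~~~~~~~~~~~~~~~~~~^^^^^^^^^
ValueError: time passes only in moves, steps and waits
```

```bash
python3 -c "
import cv2
im=cv2.imread('pics/w_scale2.png')
a=cv2.resize(im[125:305,20:140],None,fx=3.3,fy=3.3,interpolation=cv2.INTER_CUBIC)
b=cv2.resize(im[125:305,300:420],None,fx=3.3,fy=3.3,interpolation=cv2.INTER_CUBIC)
cv2.imwrite('pics/c2.png',cv2.hconcat([a,b]))"
```

```text
(no output)
```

View pics/c2.png

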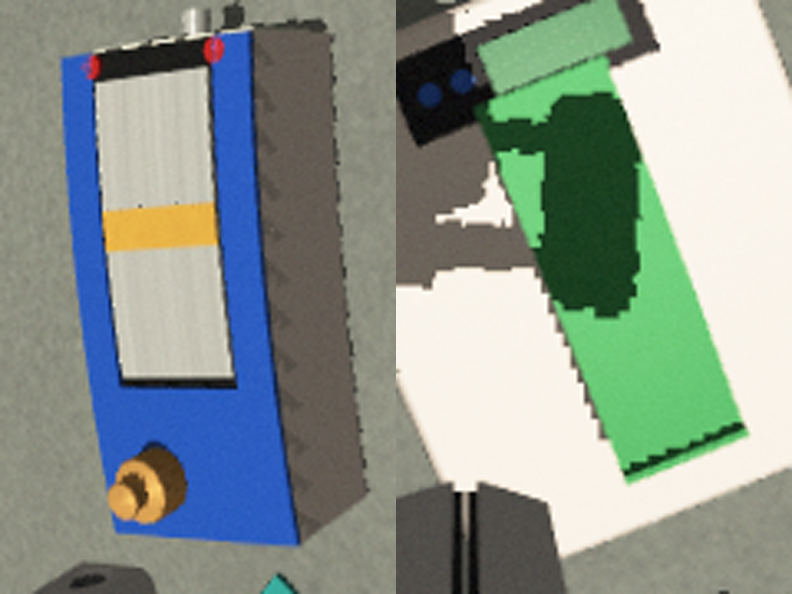

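Crop: the pan is green with the rear lip's dark line at (369,268)–(405,255) in full-image pixels. The plate's corners are at (49,150), (84,146), (91,239), (57,240).

```bash
python3 - <<'E'
import re
s=open('h.py').read()
s+='''
_c={}
_cp=robot.camera_params
def _params(n):
    if n not in _c: _c[n]=_cp(n)
    return _c[n]
'''
s=s.replace("robot.camera_params(","_params(").replace("_cp=_params","_cp=robot.camera_params").replace("_cp=robot.camera_params\n","_cp=robot.camera_params\n")
open('h.py','w').write(s)
E
python3 fit.py
python3 - <<'E'
from h import *
T=np.load('T_scale.npy')
def rigid(name,model,uv,z0):
    # pose x,y,yaw,(h) from wrist pixels
    from scipy.optimize import least_squares
    def f(p):
        c,s=np.cos(p[2]),np.sin(p[2]); M=np.array(model); W=np.c_[p[0]+c*M[:,0]-s*M[:,1],p[1]+s*M[:,0]+c*M[:,1],M[:,2]+p[3]]
        return (wproj(W,T)-uv).ravel()
    r=least_squares(lambda p:np.r_[f(p),(p[3]-z0)/.004],[.58,0,0,z0]); print(name,np.round(r.x,4),np.round(f(r.x),1))
# stand corners, image: left=-y
rigid('stand',[(-.1,-.05,.063),(-.1,.05,.063),(.1,-.05,.063),(.1,.05,.063)],np.array([(38.8,142.6),(96.4,134.7),(55.5,286.5),(110.3,290.2)]),.004)
rigid('plate',[(-.06,-.03,.063),(-.06,.03,.063),(.06,-.03,.063),(.06,.03,.063)],np.array([(48.8,150.2),(83.9,145.6),(56.7,239.8),(90.9,239.2)]),.004)
rigid('pan',[(-.066,-.022,.08),(-.066,.022,.08),(.066,.022,.086),(.066,-.022,.086)],np.array([(325.5,155.3),(364.2,143.2),(406.4,256.8),(370,271.4)]),0)
rigid('panrear',[(.063,.022,.08),(.063,-.022,.08),(.066,.022,.086),(.066,-.022,.086)],np.array([(404.8,254.7),(369.4,268),(406.4,256.8),(370,271.4)]),0)
rigid('body',[(-.1,-.085,.045),(-.1,.085,.045),(.1,.085,.045)],np.array([(262,152),(398,98),(452,250)]),0)
E
```

```text
wrist blue 4458 [array([ 586.7, -174.3]), array([102.3, 200.9]), np.float64(83.2)]
[[480.8999938964844, -213.1999969482422], [680.4000244140625, -237.0], [692.5, -135.3000030517578], [493.0, -111.5999984741211]]
wrist plateish 3183 [array([ 553.2, -171.3]), array([ 66.9, 132.8]), np.float64(80.9)]
[[482.29998779296875, -193.8000030517578], [613.5, -214.89999389648438], [624.0999755859375, -148.8000030517578], [492.8999938964844, -127.80000305175781]]
top blue 2099 [array([ 585.1, -172.8]), array([100.5, 200.5]), np.float64(83.3)]
[[479.79998779296875, -211.10000610351562], [678.9000244140625, -234.3000030517578], [690.5, -134.5], [491.3999938964844, -111.30000305175781]]
top plateish 1465 [array([ 553.9, -168.5]), array([ 64.1, 128.3]), np.float64(83.4)]
[[486.5, -193.0], [614.0, -207.6999969482422], [621.2999877929688, -144.10000610351562], [493.79998779296875, -129.39999389648438]]
wrist blue 4458 [array([ 586.4, -171. ]), array([101.3, 198.9]), np.float64(83.2)]
[[481.70001220703125, -209.60000610351562], [679.2000122070312, -233.0], [691.0999755859375, -132.39999389648438], [493.
[... 1874 characters left out ...]
]
top pan 945 [array([627.5, 199.2]), array([116.1,  43.7]), np.float64(16.6)]
[[565.7000122070312, 203.60000610351562], [578.2000122070312, 161.6999969482422], [689.4000244140625, 194.89999389648438], [676.9000244140625, 236.6999969482422]]
[550.1  90.2  45. ]
[504.2 249.7  45. ]
[689.  303.5  45. ]
stand [ 0.5871 -0.1722 -0.1193  0.0017] [ 0.2 -0.1 -0.4 -0.3 -0.2 -0.2  0.3  0.6]
plate [ 0.5591 -0.1687 -0.1165  0.0027] [ 0.3 -0.4 -0.6 -0.3  0.5 -0.2 -0.1  0.8]
pan [ 0.6211  0.1988  0.2669 -0.003 ] [-0.2  1.3  0.5 -1.6  0.4  0.3 -0.6  0. ]
panrear [ 0.6217  0.199   0.2704 -0.0025] [ 0.4 -1.1 -1.1 -0.1  0.9  0.7 -0.1  0.6]
body [ 0.6218  0.1981  0.2857 -0.0093] [-0.3 -0.2 -0.4 -1.   0.8  1.3]
```

Request:
{"fn": "servo_tool", "kwargs": {
  "plan": [
    [0.08,-1,0.2,0,0,0.006,0],
    [0.08,-1,0.2,0,0,0.006,0],
    [0.08,-1,0.2,0,0,0.006,0]
  ]
}}

```text
time: 2.75
tool_pos: [0.6062, 0.0464, 0.2829]
ee_rot: [-3.14, 0.0, 3.021]
wrist_force: [-0.7, 0.3, 0.0]
width: 0.0006
finger_force: 0.0
```

Request:
{"fn": "servo_tool", "kwargs": {
  "plan": [
    [0.08,-1,0.7,0,0,0,0],
    [0.08,-1,0.7,0,0,0,0],
    [0.08,-1,0.7,0,0,0,0]
  ]
}}

```text
time: 3.0
tool_pos: [0.5871, -0.05, 0.2132]
ee_rot: [3.142, 0.003, 3.024]
wrist_force: [0.1, 0.2, 0.4]
width: 0.0003
finger_force: 0.0
```

Request:
{"fn": "servo_tool", "kwargs": {
  "plan": [
    [0.08,-1,0.7,0,0,0,0],
    [0.08,-1,0.7,0,0,0,0],
    [0.08,-1,0.7,0,0,0,0],
    [0.08,-1,0.7,0,0,0,0]
  ]
}}

```text
time: 3.33
tool_pos: [0.5639, -0.1512, 0.1378]
ee_rot: [-3.141, -0.009, 3.017]
wrist_force: [-0.9, -0.3, 0.7]
width: 0.0003
finger_force: 0.0
```

Request:
{"fn": "servo_tool", "kwargs": {
  "plan": [
    [0,-0.25,0.3,0,0,0,0],
    [0,-0.25,0.3,0,0,0,0],
    [0,-0.25,0.3,0,0,0,0],
    [0,-0.25,0.3,0,0,0,0]
  ]
}}

```text
time: 3.67
tool_pos: [0.5661, -0.1718, 0.1141]
ee_rot: [3.141, 0.002, 3.023]
wrist_force: [-0.3, 0.2, 1.1]
width: 0.0006
finger_force: 0.0
```

```bash
cat > st.py <<'E'
from h import *
o=robot.get_obs(); print({k:np.round(o[k],4).tolist() for k in ['time','tool_pos','ee_rot','wrist_force','joint_positions']})
E
python3 st.py
```

```text
{'time': 3.6667, 'tool_pos': [0.5661, -0.1718, 0.1141], 'ee_rot': [3.1411, 0.002, 3.0228], 'wrist_force': [-0.3333, 0.2206, 1.0572], 'joint_positions': [-0.3911, 0.2219, 1.434, 0.001, 1.4839, -1.8431]}
```

Request:
{"fn": "servo_tool", "kwargs": {
  "plan": [
    [0,0,0.1,0,0,0,0],
    [0,0,0.2,0,0,0,0],
    [0,0,0.22,0,0,0,0],
    [0,0,0.22,0,0,0,0],
    [0,0,0.22,0,0,0,0]
  ]
}}

```text
time: 4.08
tool_pos: [0.5655, -0.1729, 0.0901]
ee_rot: [3.141, -0.001, 3.022]
wrist_force: [0.4, 0.3, 0.9]
width: 0.0004
finger_force: 0.0
```

Request:
{"fn": "servo_tool", "kwargs": {
  "plan": [
    [0,0,0.015,0,0,0,0],
    [0,0,0.015,0,0,0,0],
    [0,0,0.015,0,0,0,0]
  ]
}}

```text
time: 4.33
tool_pos: [0.5657, -0.1734, 0.0892]
ee_rot: [-3.142, 0.0, 3.021]
wrist_force: [0.1, -0.1, 0.8]
width: 0.0003
finger_force: 0.0
```

Request:
{"fn": "servo_tool", "kwargs": {
  "plan": [
    [0,0,0.015,0,0,0,0],
    [0,0,0.015,0,0,0,0],
    [0,0,0.015,0,0,0,0]
  ]
}}

```text
time: 4.58
tool_pos: [0.5655, -0.1734, 0.0874]
ee_rot: [3.141, -0.0, 3.021]
wrist_force: [-0.1, 0.8, 0.3]
width: 0.0
finger_force: 0.0
```

Request:
{"fn": "servo_tool", "kwargs": {
  "plan": [
    [0,0,0.012,0,0,0,0],
    [0,0,0.012,0,0,0,0],
    [0,0,0.012,0,0,0,0]
  ]
}}

```text
time: 4.83
tool_pos: [0.5655, -0.1733, 0.0862]
ee_rot: [3.141, -0.0, 3.022]
wrist_force: [-0.6, 0.6, -0.3]
width: 0.0004
finger_force: 0.0
```

Request:
{"fn": "servo_tool", "kwargs": {
  "plan": [
    [0,0,0.012,0,0,0,0],
    [0,0,0.012,0,0,0,0],
    [0,0,0.012,0,0,0,0]
  ]
}}

```text
time: 5.08
tool_pos: [0.5655, -0.1733, 0.0849]
ee_rot: [3.141, -0.0, 3.022]
wrist_force: [0.4, -0.6, 0.3]
width: 0.0005
finger_force: 0.0
```

Request:
{"fn": "servo_tool", "kwargs": {
  "plan": [
    [0,0,0.01,0,0,0,0],
    [0,0,0.01,0,0,0,0],
    [0,0,0.01,0,0,0,0]
  ]
}}

```text
time: 5.33
tool_pos: [0.5655, -0.1733, 0.084]
ee_rot: [3.141, -0.0, 3.022]
wrist_force: [0.3, 0.8, 0.6]
width: 0.0003
finger_force: 0.0
```

Request:
{"fn": "servo_tool", "kwargs": {
  "plan": [
    [0,0,0.01,0,0,0,0],
    [0,0,0.01,0,0,0,0],
    [0,0,0.01,0,0,0,0]
  ]
}}

```text
time: 5.58
tool_pos: [0.5656, -0.1733, 0.083]
ee_rot: [3.141, -0.0, 3.022]
wrist_force: [-0.1, -0.3, -0.5]
width: 0.0005
finger_force: 0.0
```

Request:
{"fn": "servo_tool", "kwargs": {
  "plan": [
    [0,0,0.01,0,0,0,0],
    [0,0,0.01,0,0,0,0],
    [0,0,0.01,0,0,0,0]
  ]
}}

```text
time: 5.83
tool_pos: [0.5657, -0.1734, 0.0823]
ee_rot: [-3.142, 0.0, 3.022]
wrist_force: [0.3, 0.8, 1.5]
width: 0.0002
finger_force: 0.5
```

Request:
{"fn": "servo_tool", "kwargs": {
  "plan": [
    [0,0,0.006,0,0,0,0],
    [0,0,0.006,0,0,0,0],
    [0,0,0.006,0,0,0,0]
  ]
}}

```text
time: 6.08
tool_pos: [0.5658, -0.1734, 0.0822]
ee_rot: [-3.141, 0.001, 3.022]
wrist_force: [-1.5, 0.5, 3.5]
width: -0.0
finger_force: 2.2
```

Request:
{"fn": "servo_tool", "kwargs": {
  "plan": [
    [0,0,0.008,0,0,0,0],
    [0,0,0.008,0,0,0,0],
    [0,0,0.008,0,0,0,0]
  ]
}}

```text
time: 6.33
tool_pos: [0.5659, -0.1735, 0.0821]
ee_rot: [-3.141, 0.001, 3.022]
wrist_force: [-1.6, 0.4, 6.6]
width: 0.0007
finger_force: 3.5
```

Request:
{"fn": "servo_tool", "kwargs": {
  "plan": [
    [0,0,0.01,0,0,0,0],
    [0,0,0.01,0,0,0,0],
    [0,0,0.01,0,0,0,0]
  ]
}}

```text
time: 6.58
tool_pos: [0.5662, -0.1736, 0.0819]
ee_rot: [-3.141, 0.002, 3.022]
wrist_force: [-3.1, 0.3, 9.5]
width: 0.0005
finger_force: 4.8
```

Request:
{"fn": "servo_tool", "kwargs": {
  "plan": [
    [0,0,0.014,0,0,0,0],
    [0,0,0.014,0,0,0,0],
    [0,0,0.014,0,0,0,0]
  ]
}}

```text
time: 6.83
tool_pos: [0.5667, -0.1737, 0.0818]
ee_rot: [-3.141, 0.004, 3.022]
wrist_force: [-3.4, 2.1, 13.5]
width: 0.0004
finger_force: 6.6
```

Now slide slowly (tool +x), 6 mm first.

Request:
{"fn": "servo_tool", "kwargs": {
  "plan": [
    [0.01,0,0.002,0,0,0,0],
    [0.02,0,0.002,0,0,0,0],
    [0.03,0,0.002,0,0,0,0],
    [0.04,0,0.002,0,0,0,0],
    [0.05,0,0.002,0,0,0,0],
    [0.06,0,0.002,0,0,0,0]
  ]
}}

```text
time: 7.33
tool_pos: [0.5635, -0.1737, 0.0819]
ee_rot: [-3.14, 0.011, 3.022]
wrist_force: [4.6, -0.7, 9.3]
width: 0.0005
finger_force: 4.5
```

Request:
{"fn": "servo_tool", "kwargs": {
  "plan": [
    [0,0,0.012,0,0,0,0],
    [0,0,0.012,0,0,0,0],
    [0,0,0.012,0,0,0,0]
  ]
}}

```text
time: 7.58
tool_pos: [0.5635, -0.1737, 0.0818]
ee_rot: [-3.14, 0.011, 3.022]
wrist_force: [1.6, 0.3, 12.9]
width: 0.0002
finger_force: 6.6
```

Request:
{"fn": "servo_tool", "kwargs": {
  "plan": [
    [0.02,0,0.002,0,0,0,0],
    [0.04,0,0.004,0,0,0,0],
    [0.06,0,0.004,0,0,0,0],
    [0.06,0,0.004,0,0,0,0]
  ]
}}

```text
time: 7.92
tool_pos: [0.5585, -0.1733, 0.0818]
ee_rot: [-3.139, 0.014, 3.022]
wrist_force: [3.4, 0.4, 12.6]
width: 0.0007
finger_force: 6.4
```

Request:
{"fn": "servo_tool", "kwargs": {
  "plan": [
    [0.02,0,0.006,0,0,0,0],
    [0.04,0,0.006,0,0,0,0],
    [0.06,0,0.006,0,0,0,0],
    [0.08,0,0.006,0,0,0,0],
    [0.1,0,0.006,0,0,0,0],
    [0.1,0,0.006,0,0,0,0]
  ]
}}

```text
time: 8.42
tool_pos: [0.549, -0.1723, 0.0817]
ee_rot: [-3.139, 0.015, 3.022]
wrist_force: [3.3, -0.4, 14.0]
width: 0.0006
finger_force: 7.1
```

Run:
```python
from h import *
im=cv2.imread('pics/top0.png'); t=snap('top','top1.png')
y=lambda im:cv2.minAreaRect(cv2.findNonZero(cv2.inRange(cv2.cvtColor(im,cv2.COLOR_BGR2HSV)[200:290,375:425],(15,110,90),(28,255,255))))
for i in (im,t[:,:,::-1].copy()):
    r=y(i); print(r)
o=robot.get_obs(); T=wpose(o); snap('wrist','w1.png'); np.save('T1.npy',T); print(o['wrist_force'],o['tool_pos'])
```

```text
((21.98235321044922, 38.22941207885742), (26.536989212036133, 6.5958991050720215), 4.39870548248291)
((8.0, 29.0), (0.0, 0.0), 0.0)
[ 3.52553007  0.18334876 14.44285838] [ 0.54895205 -0.17230002  0.0817097 ]
```

View pics/w1.png

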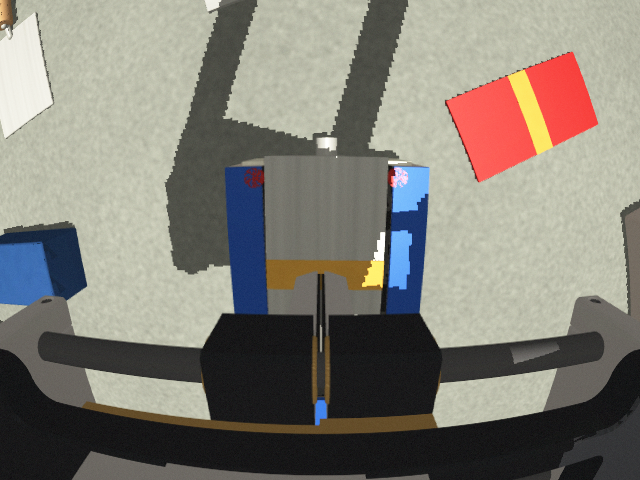

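The plate follows. Its front edge (row 156) has passed the catches (row 178) and reached the stand's edge. Now I'll measure it.

```bash
cat > ov.py <<'E'
from h import *
import sys
f,Tn,L,Rr=sys.argv[1],sys.argv[2],eval(sys.argv[3]),eval(sys.argv[4])
T=np.load(Tn); e=np.array([.586,-.1725])-.1*np.array([np.cos(-.119),np.sin(-.119)]); u=np.array([np.cos(-.119),np.sin(-.119)]); n=np.array([-u[1],u[0]])
for p in (L,Rr): w=wonz(p,.0655,T)[:2]; print('front corner in edge frame mm',np.round(1000*np.array([(w-e)@u,(w-e)@n]),1))
E
python3 ov.py w1.png T1.npy "(265,157)" "(388,156)"; python3 ov.py w1.png T1.npy "(227,167)" "(428,167)"; python3 ov.py w1.png T1.npy "(266,275)" "(384,275)"
```

```text
front corner in edge frame mm [ -4.2 -30.2]
front corner in edge frame mm [-4.8 28.5]
front corner in edge frame mm [  0.1 -49.1]
front corner in edge frame mm [-0.1 48.6]
front corner in edge frame mm [ 55.2 -31.6]
front corner in edge frame mm [55.1 28.7]
```

Request:
{"fn": "servo_tool", "kwargs": {
  "plan": [
    [0.02,0,0.001,0,0,0,0],
    [0.04,0,0.001,0,0,0,0],
    [0.06,0,0.001,0,0,0,0],
    [0.08,0,0.001,0,0,0,0],
    [0.1,0,0.001,0,0,0,0],
    [0.12,0,0.001,0,0,0,0]
  ]
}}

```text
time: 9.02
tool_pos: [0.5376, -0.1709, 0.0817]
ee_rot: [-3.139, 0.016, 3.022]
wrist_force: [5.4, 0.5, 14.4]
width: 0.0005
finger_force: 7.0
```

Request:
{"fn": "servo_tool", "kwargs": {
  "plan": [
    [0.02,0,0.002,0,0,0,0],
    [0.04,0,0.002,0,0,0,0],
    [0.06,0,0.002,0,0,0,0],
    [0.08,0,0.002,0,0,0,0],
    [0.1,0,0.002,0,0,0,0],
    [0.12,0,0.002,0,0,0,0],
    [0.13,0,0.002,0,0,0,0]
  ]
}}

```text
time: 9.6
tool_pos: [0.5248, -0.1695, 0.0817]
ee_rot: [-3.138, 0.017, 3.022]
wrist_force: [5.1, 0.5, 14.0]
width: 0.0004
finger_force: 7.2
```

Request:
{"fn": "servo_tool", "kwargs": {
  "plan": [
    [0.02,0,0.002,0,0,0,0],
    [0.04,0,0.002,0,0,0,0],
    [0.06,0,0.002,0,0,0,0],
    [0.08,0,0.002,0,0,0,0],
    [0.1,0,0.002,0,0,0,0],
    [0.12,0,0.002,0,0,0,0],
    [0.14,0,0.002,0,0,0,0],
    [0.14,0,0.002,0,0,0,0]
  ]
}}

```text
time: 10.27
tool_pos: [0.5108, -0.1678, 0.0816]
ee_rot: [-3.138, 0.016, 3.022]
wrist_force: [3.8, 0.4, 16.6]
width: 0.0006
finger_force: 7.8
```

Run:
```python
from h import *
o=robot.get_obs(); T=wpose(o); snap('wrist','w2.png'); np.save('T2.npy',T)
```

```text
(no output)
```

View pics/w2.png

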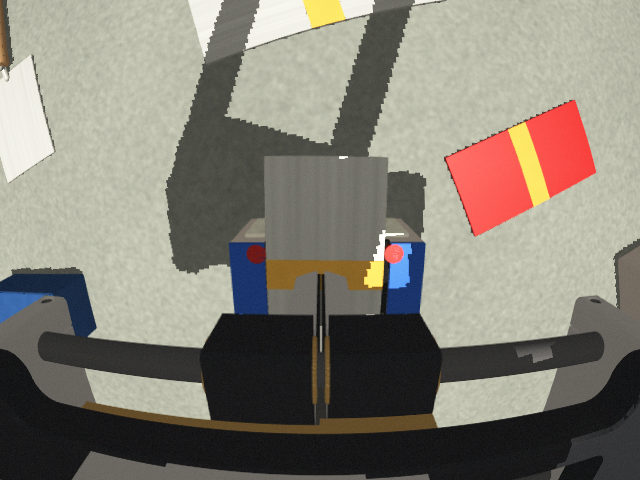

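The plate overhangs well: its front is at row 156 and the stand edge at row 243. I'll measure, then lift the finger.

Request:
{"fn": "servo_tool", "kwargs": {
  "plan": [
    [0,0,-0.02,0,0,0,0],
    [0,0,-0.04,0,0,0,0],
    [0,0,-0.2,0,0,0,0],
    [0,0,-0.5,0,0,0,90],
    [0,0,-0.5,0,0,0,90],
    [0,0,-0.5,0,0,0,90]
  ]
}}

```text
time: 10.82
tool_pos: [0.5061, -0.1665, 0.1267]
ee_rot: [-3.141, 0.004, 3.022]
wrist_force: [-0.2, 0.3, -0.0]
width: 0.0171
finger_force: 0.0
```

```bash
python3 ov.py w2.png T2.npy "(265,156)" "(387,156)"; python3 ov.py w2.png T2.npy "(231,243)" "(425,243)"; python3 st.py
```

```text
front corner in edge frame mm [-43.1 -30.2]
front corner in edge frame mm [-43.2  27.8]
front corner in edge frame mm [ -0.2 -48.9]
front corner in edge frame mm [-0.3 49. ]
{'time': 10.8167, 'tool_pos': [0.5061, -0.1665, 0.1267], 'ee_rot': [-3.1405, 0.0036, 3.0216], 'wrist_force': [-0.1501, 0.3033, -0.0349], 'joint_positions': [-0.4244, 0.0851, 1.5643, 0.0001, 1.4885, -1.8752]}
```

Request:
{"fn": "servo_tool", "kwargs": {
  "plan": [
    [0.33,0.02,0,0,0,0,90],
    [0.33,0.02,0,0,0,0,90],
    [0.33,0.02,0,0,0,0,90],
    [0.33,0.02,0,0,0,0,90],
    [0.33,0.02,0,0,0,0,90],
    [0.33,0.02,0,0,0,0,90],
    [0.33,0.02,0,0,0,0,90],
    [0.33,0.02,0,0,0,0,90],
    [0.33,0.02,0,0,0,0,90]
  ]
}}

```text
time: 11.57
tool_pos: [0.4728, -0.1602, 0.1255]
ee_rot: [-3.142, 0.0, 3.022]
wrist_force: [-0.1, -0.8, -0.5]
width: 0.0769
finger_force: 0.0
```

Run:
```python
from h import *
o=robot.get_obs(); T=wpose(o); im=snap('wrist','w3.png'); np.save('T3.npy',T); print(o['tool_pos'],o['ee_rot'],o['width'])
```

```text
[ 0.47282371 -0.16019604  0.12545105] [-3.14159111e+00  3.02550946e-04  3.02162621e+00] 0.07692194964606842
```

View pics/w3.png

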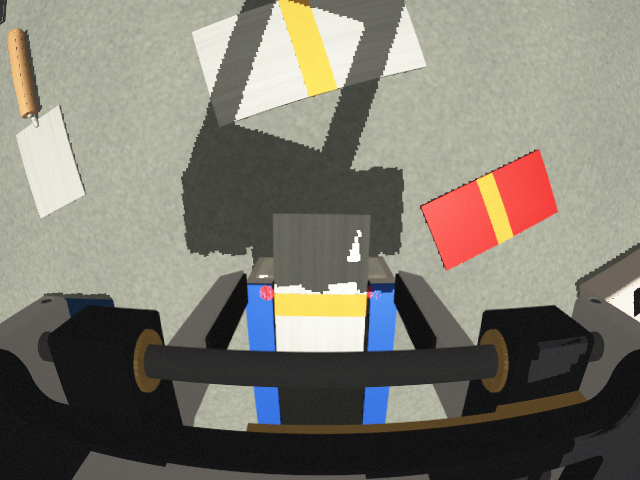

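The plate is still flat with its front at row 213, and the fingers straddle it symmetrically. I'll descend and pinch.

Request:
{"fn": "servo_tool", "kwargs": {
  "plan": [
    [0,0,0.2,0,0,0,92],
    [0,0,0.4,0,0,0,92],
    [0,0,0.55,0,0,0,92],
    [0,0,0.62,0,0,0,92],
    [0,0,0.62,0,0,0,92],
    [0,0,0.62,0,0,0,92]
  ]
}}

```text
time: 12.12
tool_pos: [0.4726, -0.1602, 0.0636]
ee_rot: [3.141, -0.0, 3.022]
wrist_force: [-0.7, -0.2, -0.5]
width: 0.092
finger_force: 0.0
```

Request:
{"fn": "servo_tool", "kwargs": {
  "plan": [
    [0,0,0,0,0,0,50],
    [0,0,0,0,0,0,50],
    [0,0,0,0,0,0,50],
    [0,0,0,0,0,0,50],
    [0,0,0,0,0,0,50],
    [0,0,0,0,0,0,50],
    [0,0,0,0,0,0,50],
    [0,0,0,0,0,0,50]
  ]
}}

```text
time: 12.78
tool_pos: [0.4727, -0.1602, 0.0637]
ee_rot: [-3.142, 0.001, 3.022]
wrist_force: [0.4, -0.8, 1.4]
width: 0.0589
finger_force: 30.0
```

Request:
{"fn": "servo_tool", "kwargs": {
  "plan": [
    [0,0,-0.02,0,0,0,50],
    [0,0,-0.05,0,0,0,50],
    [0,0,-0.1,0,0,0,50],
    [0,0,-0.2,0,0,0,50],
    [0,0,-0.3,0,0,0,50],
    [0,0,-0.3,0,0,0,50],
    [0,0,-0.3,0,0,0,50]
  ]
}}

```text
time: 13.37
tool_pos: [0.4734, -0.1605, 0.0949]
ee_rot: [-3.141, 0.003, 3.022]
wrist_force: [0.9, -0.1, -1.0]
width: 0.0592
finger_force: 30.0
```

Run:
```python
from h import *
o=robot.get_obs(); T=wpose(o); im=snap('wrist','w4.png'); np.save('T4.npy',T); print(o['tool_pos'],o['ee_rot'],o['width'],o['finger_force'],o['wrist_force'],o['wrist_torque'])
s=snap('scene','s4.png')
a=im[180:400,180:460]; b=s[180:300,200:320]
cv2.imwrite('pics/c4.png',cv2.cvtColor(np.hstack([cv2.resize(a,(420,330)),cv2.resize(b,(330,330))]),cv2.COLOR_RGB2BGR))
```

```text
[ 0.47335142 -0.16050845  0.09486006] [-3.14074852e+00  2.79583897e-03  3.02154267e+00] 0.05922083972272744 29.98898684978485 [ 0.9127103  -0.09204728 -1.04971998] [ 0.05505742 -0.00499558  0.01405659]
```

View pics/c4.png

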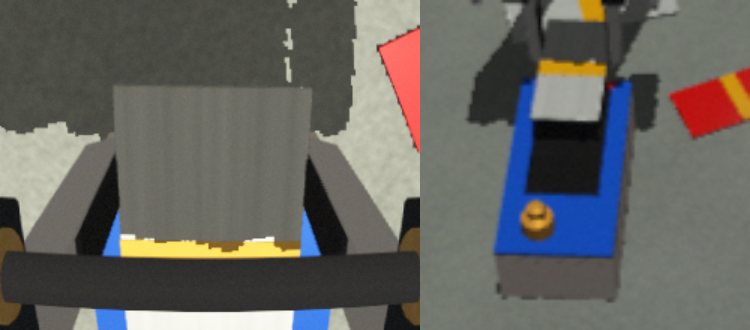

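It is lifted and held by its overhang in both views. I'll estimate its tilt and the offset in the hand.

Run:
```python
from h import *
from scipy.optimize import least_squares
im=cv2.imread('pics/w4.png'); g=im.astype(float)
# row profile for front edge and stripe edges along columns
hsv=cv2.cvtColor(im,cv2.COLOR_BGR2HSV)
for u in (290,350): print(u,[ (v,g[v,u].astype(int).tolist()) for v in list(range(234,243))+list(range(334,346))])
Tc=np.array(robot.camera_params('wrist')['tool_from_camera'])
uv=np.array([(256.7,238),(387.3,238.7),(260,340),(380,340)])
def f(p):
    x0,y0,z0,ph,ya=p  # plate centre in tool frame at plate top; tool x points away (front)
    M=np.array([(60,30),(60,-30),(9,30),(9,-30)])/1000.
    X=x0+M[:,0]*np.cos(ph)-ya*M[:,1]; Z=z0+M[:,0]*np.sin(ph)
    return (wproj(np.c_[X,y0-M[:,1]+M[:,0]*ya,Z],Tc)-uv).ravel()
r=least_squares(f,[-.03,0,-.004,0,0]); print(np.round(r.x,4),np.round(r.fun,1))
r=least_squares(lambda p:f([p[0],p[1],-.0035+.0305*np.sin(-p[2]) ,p[2],p[3]]),[-.03,0,0,0]); print(np.round(r.x,4),np.round(r.fun,1))
```

```text
290 [(234, [68, 77, 76]), (235, [74, 81, 79]), (236, [76, 82, 84]), (237, [86, 96, 96]), (238, [91, 97, 99]), (239, [97, 105, 106]), (240, [99, 107, 107]), (241, [99, 104, 107]), (242, [97, 105, 107]), (334, [98, 106, 109]), (335, [94, 103, 104]), (336, [100, 108, 109]), (337, [100, 107, 108]), (338, [98, 107, 109]), (339, [97, 106, 108]), (340, [54, 99, 122]), (341, [39, 96, 133]), (342, [97, 226, 251]), (343, [103, 232, 253]), (344, [101, 231, 253]), (345, [102, 232, 253])]
350 [(234, [79, 87, 86]), (235, [72, 82, 79]), (236, [76, 85, 83]), (237, [80, 87, 88]), (238, [87, 94, 95]), (239, [101, 108, 110]), (240, [103, 110, 111]), (241, [100, 110, 110]), (242, [103, 111, 111]), (334, [97, 104, 104]), (335, [97, 104, 106]), (336, [95, 104, 106]), (337, [95, 103, 107]), (338, [96, 104, 105]), (339, [242, 248, 249]), (340, [246, 251, 251]), (341, [130, 217, 246]), (342, [97, 228, 253]), (343, [102, 232, 253]), (344, [102, 232, 253]), (345, [100, 231, 253])]
[-0.0291  0.0005 -0.0013  0.0676  0.0069] [-0.4  0.9 -0.7 -0.6  0.1  0.1  1.1 -0.4]
[-0.0277  0.0005  0.0217  0.0067] [-2.7  0.5  1.5 -0.9 -1.   0.8  2.2  0.2]
```

Request:
{"fn": "servo_tool", "kwargs": {
  "plan": [
    [0,0,-0.2,0,0,0,50],
    [0,0,-0.4,0,0,0,50],
    [0,0,-0.65,0,0,0,50],
    [0,0,-0.9,0,0,0,50],
    [0,0,-0.9,0,0,0,50]
  ]
}}

```text
time: 13.88
tool_pos: [0.4749, -0.1612, 0.1887]
ee_rot: [-3.139, 0.009, 3.022]
wrist_force: [0.7, -0.2, -0.6]
width: 0.059
finger_force: 30.0
```

Request:
{"fn": "servo_tool", "kwargs": {
  "plan": [
    [-0.05,0.2,0,0,0,0,50],
    [-0.12,0.45,0,0,0,0,50],
    [-0.2,0.75,0,0,0,0,50],
    [-0.25,1,0,0,0,0,50]
  ]
}}

```text
time: 14.22
tool_pos: [0.5092, -0.0624, 0.1816]
ee_rot: [3.141, -0.002, 3.021]
wrist_force: [0.4, 0.6, -1.1]
width: 0.0593
finger_force: 30.0
```

Request:
{"fn": "servo_tool", "kwargs": {
  "plan": [
    [-0.06,0.25,0,0,0,0,50],
    [-0.12,0.5,0,0,0,0,50],
    [-0.2,0.75,0,0,0,0,50],
    [-0.25,1,0,0,0,0,50]
  ]
}}

```text
time: 14.55
tool_pos: [0.5459, 0.0337, 0.1813]
ee_rot: [-3.141, -0.002, 3.022]
wrist_force: [0.0, -0.2, -1.0]
width: 0.0587
finger_force: 30.0
```

Request:
{"fn": "servo_tool", "kwargs": {
  "plan": [
    [-0.06,0.25,0,0,0,0,50],
    [-0.12,0.5,0,0,0,0,50],
    [-0.2,0.75,0,0,0,0,50],
    [-0.25,1,0,0,0,0,50]
  ]
}}

```text
time: 14.88
tool_pos: [0.5828, 0.1299, 0.1811]
ee_rot: [-3.141, -0.003, 3.022]
wrist_force: [0.1, -0.7, -2.1]
width: 0.0591
finger_force: 30.0
```

Request:
{"fn": "servo_tool", "kwargs": {
  "plan": [
    [0,0.2,0,0,0,-0.04,50],
    [0,0.4,0,0,0,-0.1,50],
    [0,0.55,0,0,0,-0.16,50],
    [0,0.62,0,0,0,-0.22,50],
    [0,0.62,0,0,0,-0.26,50],
    [0,0.62,0,0,0,-0.26,50],
    [0,0.62,0,0,0,-0.26,50],
    [0,0.62,0,0,0,-0.26,50]
  ]
}}

```text
time: 15.55
tool_pos: [0.59, 0.1899, 0.1823]
ee_rot: [3.141, -0.002, -2.855]
wrist_force: [-0.2, -0.3, -1.0]
width: 0.059
finger_force: 30.0
```

```bash
cat > tgt.py <<'E'
from h import *
o=robot.get_obs(); T=wpose(o); snap('wrist','w5.png'); np.save('T5.npy',T)
Rm=R.from_euler('xyz',o['ee_rot']).as_matrix(); tgt=np.array([.621,.1983])-.030*np.array([np.cos(.287),np.sin(.287)])
d=np.r_[tgt,.0785]-o['tool_pos']; print(np.round(o['tool_pos'],4),np.round(o['ee_rot'],4),'shift mm tool',np.round(Rm.T@d*1000,1),'yaw err',np.round((np.pi+.287-o['ee_rot'][2]+np.pi)%(2*np.pi)-np.pi,4),o['width'],o['finger_force'])
E
python3 tgt.py
```

```text
[0.59   0.1899 0.1823] [ 3.1415e+00 -1.7000e-03 -2.8550e+00] shift mm tool [ -2.3  -0.8 103.7] yaw err 0.0004 0.05902252516955439 29.989004731178284
```

View pics/w5.png

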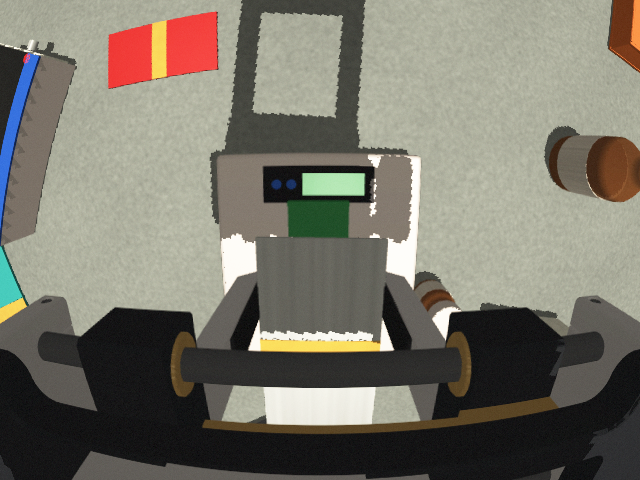

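Plate is square over the pan: the pan front is at row 200 (cols 288–349) and the plate front at row 238. That was my last picture view (I count 11, one over the limit), so I continue on numbers alone.

Run:
```python
from h import *
T=np.load('T5.npy'); hsv=cv2.cvtColor(cv2.imread('pics/w5.png'),cv2.COLOR_BGR2HSV)
m=cv2.inRange(hsv,(50,120,20),(75,255,255)); ys,xs=np.nonzero(m[202:237,270:370]); 
r=[(v+202,xs[ys==v].min()+270,xs[ys==v].max()+270) for v in (4,15,30)]; print(r)
c=np.array([.621,.1983]); u=np.array([np.cos(.287),np.sin(.287)]); n=np.array([-u[1],u[0]])
for v,a,b in r:
  for q in (a-.5,b+.5):
    w=wonz((q,v),.08,T)[:2]-c; print(v,q,np.round(1000*np.array([w@u,w@n]),1))
for q in ((290,200),(348,200)):
    w=wonz(q,.086,T)[:2]-c; print('lip',np.round(1000*np.array([w@u,w@n]),1))
col=cv2.imread('pics/w5.png')[190:212,320]; print(col.tolist())
```

```text
[(206, np.int64(289), np.int64(348)), (217, np.int64(289), np.int64(347)), (232, np.int64(289), np.int64(347))]
206 288.5 [-62.7 -21.6]
206 348.5 [-62.7  21.5]
217 288.5 [-54.7 -21.8]
217 347.5 [-54.7  20.9]
232 288.5 [-43.5 -22. ]
232 347.5 [-43.6  21.1]
lip [-67.9 -20. ]
lip [-67.9  20.7]
[[181, 231, 181], [181, 230, 180], [180, 231, 179], [178, 229, 178], [158, 207, 157], [99, 133, 98], [13, 9, 10], [19, 20, 20], [17, 19, 18], [18, 25, 17], [27, 51, 21], [31, 64, 23], [40, 80, 32], [40, 79, 29], [39, 78, 31], [39, 78, 32], [38, 77, 30], [38, 76, 29], [39, 77, 30], [40, 81, 34], [43, 81, 36], [41, 78, 32]]
```

Request:
{"fn": "servo_tool", "kwargs": {
  "plan": [
    [-0.02,-0.01,0.2,0,0,0,50],
    [-0.02,-0.01,0.4,0,0,0,50],
    [-0.02,-0.01,0.6,0,0,0,50],
    [-0.02,-0.01,0.8,0,0,0,50],
    [-0.02,-0.01,0.9,0,0,0,50],
    [-0.02,-0.01,0.95,0,0,0,50],
    [-0.02,-0.01,0.95,0,0,0,50],
    [-0.02,-0.01,0.95,0,0,0,50]
  ]
}}

```text
time: 16.27
tool_pos: [0.5931, 0.1899, 0.0893]
ee_rot: [-3.142, 0.001, -2.854]
wrist_force: [-0.1, 0.7, -1.1]
width: 0.0592
finger_force: 30.0
```

```bash
sed -i 's/w5.png/w6.png/;s/T5.npy/T6.npy/' tgt.py; python3 tgt.py
python3 - <<'E'
from h import *
T=np.load('T6.npy'); im=cv2.imread('pics/w6.png').astype(int)
for u in (300,320,340): 
    g=im[190:275,u]; print(u,[(190+i,g[i].tolist()) for i in range(1,85) if abs(g[i]-g[i-1]).max()>22])
E
```

```text
[0.5931 0.1899 0.0893] [-3.1415e+00  1.5000e-03 -2.8537e+00] shift mm tool [ 0.9  0.2 10.8] yaw err -0.0009 0.05918811972713415 29.98894304037094
300 [(209, [134, 185, 132]), (210, [20, 19, 20]), (219, [30, 55, 25]), (237, [74, 92, 78])]
320 [(209, [141, 189, 139]), (210, [14, 13, 13]), (219, [31, 58, 25]), (237, [66, 90, 67]), (238, [91, 101, 101])]
340 [(209, [149, 199, 149]), (210, [18, 17, 15]), (219, [26, 43, 23]), (220, [36, 66, 27]), (238, [86, 94, 95])]
```

Run:
```python
from h import *
T=np.load('T6.npy'); c=np.array([.621,.1983]); u=np.array([np.cos(.287),np.sin(.287)])
for q,z in (((320,218.8),.086),((320,237.3),.0908),((320,237.3),.0878)): print(z,np.round(1000*((wonz(q,z,T)[:2]-c)@u),1))
```

```text
0.086 -68.7
0.0908 -61.2
0.0878 -60.5
```

Request:
{"fn": "servo_tool", "kwargs": {
  "plan": [
    [0.012,0,0.02,0,0,0,50],
    [0.012,0,0.05,0,0,0,50],
    [0.012,0,0.07,0,0,0,50],
    [0.012,0,0.07,0,0,0,50]
  ]
}}

```text
time: 16.65
tool_pos: [0.5916, 0.1896, 0.0815]
ee_rot: [3.142, 0.001, -2.853]
wrist_force: [-0.3, -0.0, -0.2]
width: 0.0594
finger_force: 30.0
```

Request:
{"fn": "servo_tool", "kwargs": {
  "plan": [
    [0,0,0.01,0,0,0,50],
    [0,0,0.02,0,0,0,50],
    [0,0,0.02,0,0,0,50],
    [0,0,0.02,0,0,0,50]
  ]
}}

```text
time: 16.98
tool_pos: [0.5916, 0.1897, 0.0804]
ee_rot: [-3.142, 0.001, -2.853]
wrist_force: [-2.5, 0.9, 4.3]
width: 0.0588
finger_force: 30.0
```

Request:
{"fn": "servo_tool", "kwargs": {
  "plan": [
    [0,0,0.01,0,0,0,50],
    [0,0,0.015,0,0,0,50],
    [0,0,0.015,0,0,0,50],
    [0,0,0.015,0,0,0,50]
  ]
}}

```text
time: 17.32
tool_pos: [0.5917, 0.1897, 0.0796]
ee_rot: [-3.142, 0.001, -2.853]
wrist_force: [-2.9, -1.0, 6.5]
width: 0.0592
finger_force: 30.0
```

Request:
{"fn": "servo_tool", "kwargs": {
  "plan": [
    [0,0,-0.008,0,0,0,50],
    [0,0,-0.008,0,0,0,58],
    [0,0,-0.008,0,0,0,62],
    [0,0,-0.008,0,0,0,66],
    [0,0,-0.008,0,0,0,72],
    [0,0,-0.008,0,0,0,80],
    [0,0,-0.008,0,0,0,84],
    [0,0,-0.008,0,0,0,84],
    [0,0,-0.008,0,0,0,84]
  ]
}}

```text
time: 18.07
tool_pos: [0.5913, 0.1896, 0.0784]
ee_rot: [3.142, -0.0, -2.853]
wrist_force: [-0.1, -0.7, -0.6]
width: 0.0839
finger_force: 0.0
```

```bash
sed -i 's/w6.png/w7.png/;s/T6.npy/T7.npy/' tgt.py; python3 tgt.py
python3 - <<'E'
from h import *
T=np.load('T7.npy'); im=cv2.imread('pics/w7.png').astype(int); c=np.array([.621,.1983]); u=np.array([np.cos(.287),np.sin(.287)])
for k in (290,305,320,335,350): 
    g=im[190:275,k]; print(k,[(190+i,g[i].tolist()) for i in range(1,85) if abs(g[i]-g[i-1]).max()>22])
E
```

```text
[0.5913 0.1896 0.0784] [ 3.1415e+00 -2.0000e-04 -2.8532e+00] shift mm tool [-0.9 -0.  -0.1] yaw err -0.0013 0.0838756933079747 0.0
290 [(227, [68, 93, 73]), (228, [40, 72, 38]), (239, [67, 81, 69]), (240, [88, 97, 94])]
305 [(216, [59, 84, 60]), (217, [13, 15, 16]), (227, [68, 92, 71]), (228, [41, 72, 37]), (239, [68, 87, 73])]
320 [(216, [62, 87, 62]), (217, [13, 15, 14]), (227, [69, 93, 74]), (228, [38, 70, 34]), (239, [65, 88, 62]), (240, [88, 94, 93])]
335 [(216, [81, 112, 79]), (217, [27, 31, 26]), (227, [63, 77, 71]), (228, [38, 67, 36]), (239, [58, 84, 58]), (240, [82, 92, 90])]
350 [(216, [86, 118, 88]), (217, [27, 35, 31]), (227, [60, 74, 68]), (228, [38, 67, 33]), (240, [80, 89, 84])]
```

Request:
{"fn": "servo_tool", "kwargs": {
  "plan": [
    [0,0,-0.1,0,0,0,84],
    [0,0,-0.3,0,0,0,84],
    [0,0,-0.7,0,0,0,84],
    [0,0,-1,0,0,0,84],
    [0,0,-1,0,0,0,84]
  ]
}}

```text
time: 18.53
tool_pos: [0.5951, 0.1904, 0.1887]
ee_rot: [-3.141, 0.016, -2.853]
wrist_force: [0.9, 0.0, 1.1]
width: 0.084
finger_force: 0.0
```

Request:
{"fn": "servo_tool", "kwargs": {
  "plan": [
    [-0.4,-0.3,-0.4,0,0,0,84],
    [-0.8,-0.6,-0.8,0,0,0,84],
    [-0.8,-0.6,-0.8,0,0,0,84],
    [-0.8,-0.6,-0.8,0,0,0,84],
    [-0.8,-0.6,-0.8,0,0,0,84],
    [-0.8,-0.6,-0.8,0,0,0,84]
  ]
}}

```text
time: 19.03
tool_pos: [0.6846, 0.1549, 0.2579]
ee_rot: [3.141, -0.001, -2.853]
wrist_force: [0.3, -0.4, -0.5]
width: 0.0844
finger_force: 0.0
```

```bash
sed -i 's/w7.png/w8.png/;s/T7.npy/T8.npy/' tgt.py; python3 tgt.py
python3 - <<'E'
from h import *
T=np.load('T8.npy'); im=cv2.imread('pics/w8.png'); hsv=cv2.cvtColor(im,cv2.COLOR_BGR2HSV)
c=np.array([.621,.1983]); u=np.array([np.cos(.287),np.sin(.287)]); n=np.array([-u[1],u[0]])
# expected stripe location -> which pixels
P=[np.r_[c+a*u+b*n,z] for a,b,z in [(0,0,.083),(-.06,-.03,.083),(-.06,.03,.083),(.06,.03,.083),(.06,-.03,.083),(-.066,0,.086),(.066,0,.086)]]
px=wproj(np.array(P),T); print(np.round(px).tolist())
m=cv2.inRange(hsv,(15,120,60),(30,255,255)); m2=np.zeros_like(m); a,b=px[0].astype(int); m2[max(0,b-40):b+40,max(0,a-50):a+50]=m[max(0,b-40):b+40,max(0,a-50):a+50]
ys,xs=np.nonzero(m2); W=np.array([wonz((x,y),.083,T)[:2]-c for x,y in zip(xs,ys)]); L=np.c_[W@u,W@n]*1000
r=cv2.minAreaRect(L.astype(np.float32)); print('stripe in pan frame',r)
# profile along pan axis centre line
for s in (-.015,0,.015):
  pr=[]
  for a in np.arange(-.075,.076,.0015):
    q=wproj(np.array([np.r_[c+a*u+s*n,.083]]),T)[0].round().astype(int)
    pr.append((round(a*1000,1),im[q[1],q[0]].tolist()) if 0<=q[1]<480 and 0<=q[0]<640 else (a,0))
  print(s,pr[:14],pr[-14:])
E
```

```text
[0.6846 0.1549 0.2579] [ 3.1408e+00 -1.4000e-03 -2.8532e+00] shift mm tool [ 78.4  59.6 179.6] yaw err -0.0014 0.08444743005360596 0.0
[[385.0, 175.0], [353.0, 109.0], [418.0, 111.0], [414.0, 239.0], [351.0, 239.0], [387.0, 103.0], [383.0, 246.0]]
stripe in pan frame ((-2.2909345626831055, -0.00434112548828125), (59.68067932128906, 16.001190185546875), 89.0174789428711)
-0.015 [(np.float64(-75.0), [98, 146, 88]), (np.float64(-73.5), [95, 144, 87]), (np.float64(-72.0), [99, 147, 91]), (np.float64(-70.5), [99, 149, 91]), (np.float64(-69.0), [103, 152, 94]), (np.float64(-67.5), [103, 159, 93]), (np.float64(-66.0), [116, 200, 99]), (np.float64(-64.5), [104, 183, 89]), (np.float64(-63.0), [43, 76, 37]), (np.float64(-61.5), [219, 231, 231]), (np.float64(-60.0), [233, 241, 242]), (np.float64(-58.5), [233, 242, 243]), (np.float64(-57.0), [233, 241, 242]), (np.float64(-55.5), [234, 242, 243])] [(np.float64(55.5), [240, 247, 248]), (np.float64(57.0), [195, 230, 204]), (np.float64(58.5), [125, 211, 113]), (np.float64(60.0), [125, 210, 111]), (np.float64(61.5), [49, 92, 40]), (np.float64(63.0), 
[... 1680 characters left out ...]
(np.float64(-61.5), [188, 205, 202]), (np.float64(-60.0), [221, 231, 233]), (np.float64(-58.5), [221, 231, 233]), (np.float64(-57.0), [221, 232, 233]), (np.float64(-55.5), [220, 232, 233])] [(np.float64(55.5), [235, 243, 244]), (np.float64(57.0), [233, 244, 242]), (np.float64(58.5), [118, 204, 105]), (np.float64(60.0), [39, 78, 31]), (np.float64(61.5), [32, 61, 23]), (np.float64(63.0), [99, 178, 87]), (np.float64(64.5), [116, 203, 102]), (np.float64(66.0), [202, 234, 227]), (np.float64(67.5), [238, 247, 251]), (np.float64(69.0), [237, 245, 250]), (np.float64(70.5), [236, 245, 250]), (np.float64(72.0), [236, 245, 250]), (np.float64(73.5), [237, 246, 250]), (np.float64(75.0), [237, 246, 250])]
```

Run:
```python
from h import *
T7,T8=np.load('T7.npy'),np.load('T8.npy'); c=np.array([.621,.1983]); u=np.array([np.cos(.287),np.sin(.287)]); n=np.array([-u[1],u[0]])
im=cv2.cvtColor(cv2.imread('pics/w8.png'),cv2.COLOR_BGR2GRAY).astype(int)
q=wproj(np.array([np.r_[c-.062*u,.083]]),T8)[0]; print(q); k=int(q[0]); print([(v,im[v,k]) for v in range(98,118)])
for z in (.08,.083,.086,.089,.092): print(z,[np.round(1000*((wonz(p,z,T)[:2]-c)@u),1) for p,T in (((320,239.3),T7),(q,T8))])
# plate side widths front/rear at z .083
h=cv2.cvtColor(cv2.imread('pics/w8.png'),cv2.COLOR_BGR2HSV)
for a in (-.055,-.03,.03,.05):
  s=[h[tuple(wproj(np.array([np.r_[c+a*u+b*n,.083]]),T8)[0].round().astype(int)[::-1])].tolist() for b in np.arange(-.036,.0361,.001)]
  print(a,[(x-36,p[1:]) for x,p in enumerate(s) if abs(x-36)>26 ])
```

```text
[386.08467012 107.5580027 ]
[(98, np.int64(124)), (99, np.int64(120)), (100, np.int64(121)), (101, np.int64(122)), (102, np.int64(139)), (103, np.int64(154)), (104, np.int64(157)), (105, np.int64(160)), (106, np.int64(76)), (107, np.int64(167)), (108, np.int64(240)), (109, np.int64(238)), (110, np.int64(240)), (111, np.int64(240)), (112, np.int64(239)), (113, np.int64(239)), (114, np.int64(240)), (115, np.int64(240)), (116, np.int64(240)), (117, np.int64(240))]
0.08 [np.float64(-62.1), np.float64(-62.4)]
0.083 [np.float64(-62.8), np.float64(-62.0)]
0.086 [np.float64(-63.5), np.float64(-61.6)]
0.089 [np.float64(-64.3), np.float64(-61.3)]
0.092 [np.float64(-65.0), np.float64(-60.9)]
-0.055 [(-36, [39, 112]), (-35, [38, 113]), (-34, [41, 113]), (-33, [43, 113]), (-32, [39, 111]), (-31, [42, 110]), (-30, [43, 102]), (-29, [32, 96]), (-28, [21, 98]), (-27, [13, 99]), (27, [11, 237]), (28, [11, 237]), (29, [11, 238]), (30, [18, 233]), (31, [20, 241]), (32, [15, 248]), (33, [16, 248]), (34, [15, 249]), (35, [16, 248]), (36, [16, 248])]
-0.03 [(-36, [44, 111]), (-35, [44, 111]), (-34, [41, 1
[... 297 characters left out ...]
]
0.03 [(-36, [36, 107]), (-35, [41, 106]), (-34, [39, 111]), (-33, [42, 104]), (-32, [45, 107]), (-31, [39, 92]), (-30, [26, 88]), (-29, [20, 89]), (-28, [17, 89]), (-27, [23, 88]), (27, [11, 242]), (28, [10, 243]), (29, [15, 239]), (30, [15, 249]), (31, [14, 250]), (32, [15, 249]), (33, [15, 250]), (34, [15, 249]), (35, [14, 250]), (36, [14, 249])]
0.05 [(-36, [12, 251]), (-35, [12, 251]), (-34, [13, 251]), (-33, [12, 251]), (-32, [12, 251]), (-31, [8, 250]), (-30, [5, 249]), (-29, [5, 252]), (-28, [4, 252]), (-27, [5, 252]), (27, [8, 243]), (28, [8, 244]), (29, [6, 248]), (30, [27, 233]), (31, [15, 249]), (32, [14, 250]), (33, [15, 250]), (34, [15, 250]), (35, [16, 250]), (36, [14, 250])]
```

The front edge triangulates to about 81 mm height. The plate lies flat between the lips, about 2 mm off centre and square, so I'm handing in.

```bash
python3 -c "
from bench import robot
print(robot.close_job())"
```

```text
the job is handed in; nothing more can be done
None
```

The job is handed in but the verdict wasn't shown: my last measurements have the check plate released flat on the scale's pan between the lips, about 2 mm off centre along its length and square within about 0.02 rad; I viewed 11 pictures, one over the limit of 10.

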